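# Fasten the photometer's cover stud with the stud key

## Task

The service cover on top of the small white photometer is still unfastened. Take the orange-handled stud key from its blue stand, put its blade in the slot of the steel stud, press the stud down gently against its spring and turn it clockwise until you feel its stop, then let it rise into its catch without forcing it past the stop, and put the key back upright, fully home in its stand. Touch the stud only with the key and leave the other things as they are.

Things in the scene. Friction and masses are not known exactly. Their poses are not given: they have to be found in the camera images.
- photometer: fixed white and grey bench instrument, 150 x 200 mm, 75 mm high, display and three buttons on its top at its +y side; origin at the centre of its underside, z up. The stud's axis is vertical, at x = -20, y = -45 mm in this frame, in a round 31 mm hole in the cover with a dark ring round it
- stud_slot (a point): centre of the top face of the round steel stud (27 mm diameter) in the cover; z up, x along the slot, which is closed at both ends: 21 mm long, 4.1 mm wide, 5 mm deep. Unfastened, the top face stands 3 mm above the cover; it goes down with stud_press and turns with stud_turn
- stud_press (a joint): how far the stud is pressed down, m: 0 = up (unfastened), 0.009 = hard bottom. Spring: about 3 N at the start, 0.8 N more per mm (8 N at 6 mm, 10 N at 9 mm). It can be turned only while pressed more than 6 mm. In its catch it rests at about 0.003 (top flush with the cover)
- stud_turn (a joint): turn of the stud, rad, clockwise seen from above; 0 = unfastened. A weak spring (under 0.08 N m) turns it back. Let go short of the catch it stays 5 to 6 mm down or springs back. The hidden catch lies between 0.90 and 1.40, different each time; a hard stop comes about 0.03 past it. Turned to this stop and let rise, it stays caught. The stop must be felt (the moment rises above 0.15 N m); over 0.25 N m forces it
- key_grip (a point): point on the axis of the loose stud key (80 to 170 g, upright in its stand) at which to grip its flat orange handle: 32 mm wide (along x), 12 mm thick (along y, the grasp width), from 22 mm below this point to 18 mm above it. A dark flange 34 mm across lies 27 to 32 mm below the point, and a round steel nose 19 mm across below that. z up
- key_tip (a point): end of the key's flat blade, on its axis, 64 mm below key_grip; same axes (z up, x along the blade's width). The blade is 17 mm wide, 2.8 mm thick (1.8 mm at the very tip) and 5.5 mm long below the round nose
- stand_mouth (a point): centre of the mouth of the round 25 mm hole, 40 mm deep, in the top of the fixed blue key stand (block 56x56 mm, 45 mm high, on a 100x80x6 mm foot). The key's flange rests on this top face; key_grip is then 32 mm above this point
- beaker_06: small clear glass beaker with green leaves, 50x55x62 mm, a bystander; origin at the centre of its underside
- beaker_11: small clear glass beaker with pale green leaves, 50x55x62 mm, a bystander; origin at the centre of its underside
- timer: white bench timer with coloured buttons, 62x62x18 mm, a bystander; origin at the centre of its underside
- marker: red and white marker pen lying on the worktop, 17x135x16 mm, a bystander; origin at the centre of its underside

How it is judged:
On the way, in this order (a step that is already met when the one before it is completed fails the run):
1. the key presses the stud down, clear of its ledge, and turns it (value of joint stud_press above 0.005 m and value of joint stud_turn above 0.5 rad and contact force between stud_key and stud_turn above 1 N).
2. the stud has risen into its catch and stays there, turned (value of joint stud_turn between 0.8 and 1.5 rad and value of joint stud_press between 0.0018 and 0.0042 m), for 0.2 s.
At the end, for the whole second after the job is handed in: The stud rests in its catch: turned 0.8 to 1.5 rad clockwise and 1.8 to 4.2 mm down from its unfastened height. The key stands upright (within 0.1 rad) in the stand's hole, within 6 mm of its axis, flange down on the stand (within 2.5 mm) (all of step 2 and horizontal distance between each of key_grip, key_tip and stand_mouth below 0.006 m and z of key_grip in the frame of stand_mouth between 0.029 and 0.0345 m and angle between key_grip's own z axis and vertical below 0.1 rad); the robot touches nothing.
It fails at once if the key forces the stud (more than 60 N between them, all touching faces added together: pressed or turned too hard) (contact force between stud_key and stud_turn above 60 N).
It fails at once if the fingers touch the stud (contact force between the fingers and stud_turn above 0.5 N).
It fails at once if the robot bears on the photometer with more than 15 N (contact force between any of the arm, the fingers and photometer above 15 N).
It fails at once if a bystander is moved by more than 15 mm (distance of any of beaker_06, beaker_11, timer, marker from where it was at the start of the episode above 0.015 m).
It also fails if it takes over 64 s, if anything falls off the work surface, if the arm or the gripper's body presses on something with over 40 N, if the wrist force passes 120 N, or if a joint passes its speed limit or range.

## Robot

A 6-joint arm with a two-finger parallel gripper is mounted at the origin on a cart in front of the work surface, level with it; the furniture and walls round the work are solid. World frame = base frame: x ahead of the robot, y to its left, z up, the work surface at z = 0. Lengths are in m, angles in rad, forces in N, time in s.
With the tool pointing down it reaches from about 0.35 to 0.775 m from the base axis. Payload 5.5 kg.
Tool frame: the origin (TCP) lies between the finger pads; the fingertips stand 8 mm ahead of it and the grasp point (between the pads) lies 11 mm behind it; z points along the fingers, y is the line along which they close (so a half turn about z gives the same grasp; the last joint's range is limited). The gripper opens to 85 mm and grips with 20 to 120 N. Pads are 22 mm wide; open, the fingers measure 114 mm over their backs; the gripper's body (76 mm by 85 mm) begins 54 mm behind the grasp point. The pads swing forward as they close: fully open they stand 13 mm farther back than shut.
Start: joints at [-1.24, 0.313, 0.046, 1.304, 0, 1.431], TCP at [0.261, -0.512, 0.239] pointing down, gripper open.
Joint ranges: [-2.76, 2.76], [-0.86, 1.69], [-1.03, 1.26], [-2.2, 2.34], [-1.47, 1.5], [-3.14, 3.14]. Speed limits (rad/s): [2.57, 2.57, 3.14, 3.14, 3.14, 3.14].

## Interface

Orientations are given as a unit quaternion [w, x, y, z].
In Python, from workcell import status, vision, job gives the robot as it stands. The module is installed in compiled form; this text tells all that it offers.
- The arm moves only by the tool apply_moves, never from a script. Its argument "moves" is one flat list of numbers, 6 for each row, row after row: the shift along the world's x, y, z in units of 25 mm (1.0 is 25 mm), then the turn, a rotation vector about the world's x, y, z in rad. In form: [x, y, z, rx, ry, rz, x, y, z, rx, ry, rz, ...]. A call has 1 to 20 rows; each row is the pose to reach, as a shift and turn from the pose commanded when the call began; what a row does not reach only later rows make up. A row lasts 1/12 s, in which the tool goes at most 41.7 mm and 7.16 degrees, less where a joint would pass 70% of its speed; a pose out of reach is approached as far as the arm can. A call with a gripper value outside its range is refused whole. "claw" is the opening in per cent of the stroke, from 0 (shut) to 100 (fully open), set as the call begins (left out, the last holds). The fingers move at their own pace and stop on an object; "newtons" is the grip in N (left out, the last holds). Time passes only in rows, so rows that repeat a pose let the fingers close. It gives the time, the measured TCP pose, the force, the opening and the grip force at its end, in the units of the state.
- status.get_state(): the state, without advancing time (a new reading comes with each control period).
- vision.read_camera(name): name is "side" or "top"; returns a dict with "image" (420x560x3 uint8, blue, green, red), "camera_matrix" (3x3 intrinsics, pixels), "dist_coeffs" ([k1, k2, p1, p2, k3] as OpenCV has them; the pictures are not rectified), "camera_from_world" (4x4, takes a point from world to camera coordinates). Camera axes: x right, y down, z forward; pixel columns grow to the right and rows downward; lengths in m; the calibration is good to about 2 mm. A picture is of the moment at which its call begins. There is no depth.
- job.hand_in(): hands the job in; it is judged then, once.
The state is a dict: "clock": time; "joint_pos": joint angles; "qvel": joint speeds; "tau": joint torques, N m; "tcp_pos": TCP position; "orientation": TCP orientation; "wrist_force": force on the tool from outside, world axes, zero at the start; "ft_torque": the same for the moment, N m; "finger_gap": finger opening in m; "grip_force": force on a finger pad.
Only numpy, scipy, OpenCV 4.12 (cv2) and the standard library are available. Lean on these libraries where they do the work, as an engineer would, in place of code of your own. Each camera call takes 0.05 s, during which the arm holds its last target. There are 200 camera calls.

## Working session

There is one attempt and no reset: what is moved stays moved. The work goes in short steps, Python scripts to look and compute and a tool call to move; the robot and the scene stay as the last step left them, time stands still between calls to the robot, and variables do not carry over. Pictures are saved under pics/ and viewed, at most 10 in all, crops included, and the job is handed in when it is done.

Besides the shell and the picture viewer there is one more tool, called after "Emit:" as name(argument=value, ...), one argument or row to a line, values as JSON. apply_moves: Moves the arm, as the interface text tells. Its arguments: {"type":"object","properties":{"moves":{"type":"array","items":{"type":"number"}},"claw":{"type":"number"},"newtons":{"type":"number"}},"required":["moves"]}

```bash
mkdir -p pics
cat > h.py <<'E'
import numpy as np, cv2
from workcell import status, vision, job
def snap(n):
    d=vision.read_camera(n); np.savez(f'{n}.npz',**{k:np.array(v) for k,v in d.items()}); return d
def load(n): return dict(np.load(f'{n}.npz'))
def proj(d,P):
    T=d['camera_from_world'];r=cv2.Rodrigues(T[:3,:3])[0]
    return cv2.projectPoints(np.float64(P).reshape(-1,1,3),r,T[:3,3],d['camera_matrix'],d['dist_coeffs'])[0][:,0]
def atz(d,uv,z):
    T=d['camera_from_world'];q=cv2.undistortPoints(np.float64(uv).reshape(-1,1,2),d['camera_matrix'],d['dist_coeffs'])[:,0]
    R=T[:3,:3].T;c=-R@T[:3,3];v=np.c_[q,np.ones(len(q))]@R.T
    return c+v*((z-c[2])/v[:,2])[:,None]
E
python3 - <<'E'
from h import *
for n in('top','side'):
    d=snap(n);T=d['camera_from_world'];print(n,-T[:3,:3].T@T[:3,3],T[2,:3],d['camera_matrix'][0,0])
    cv2.imwrite(f'pics/{n}0.png',cv2.resize(d['image'],(800,600),interpolation=cv2.INTER_CUBIC))
print(status.get_state())
E
```

```text
top [0.2229654  0.01004265 1.81481228] [ 0.19800778  0.00324724 -0.98019507] 521.6281074128478
side [0.33557165 0.93653686 0.94155169] [ 0.15969076 -0.71237334 -0.68339088] 418.68672652401887
{'clock': 0.1, 'joint_pos': array([-1.23959548e+00,  3.13947757e-01,  4.50852080e-02,  1.30359663e+00,
        5.75124594e-06,  1.43118787e+00]), 'qvel': array([-0.00120775, -0.00041056,  0.00190441,  0.00010612, -0.00063314,
       -0.00139031]), 'tau': array([ 2.35385363e-03, -4.81726670e+01,  2.99242973e+01,  1.27882967e-02,
       -9.68914583e-05,  1.31050609e-05]), 'tcp_pos': array([ 0.26066727, -0.51202279,  0.23848223]), 'orientation': array([-8.27888647e-04,  9.72419705e-01,  2.33236415e-01, -7.66632102e-05]), 'wrist_force': array([ 0.42686697, -0.02374318, -0.2288768 ]), 'ft_torque': array([0.04605031, 0.00196643, 0.04029811]), 'grip_force': 0.0, 'finger_gap': 0.08563613989504153}
```

View pics/top0.png

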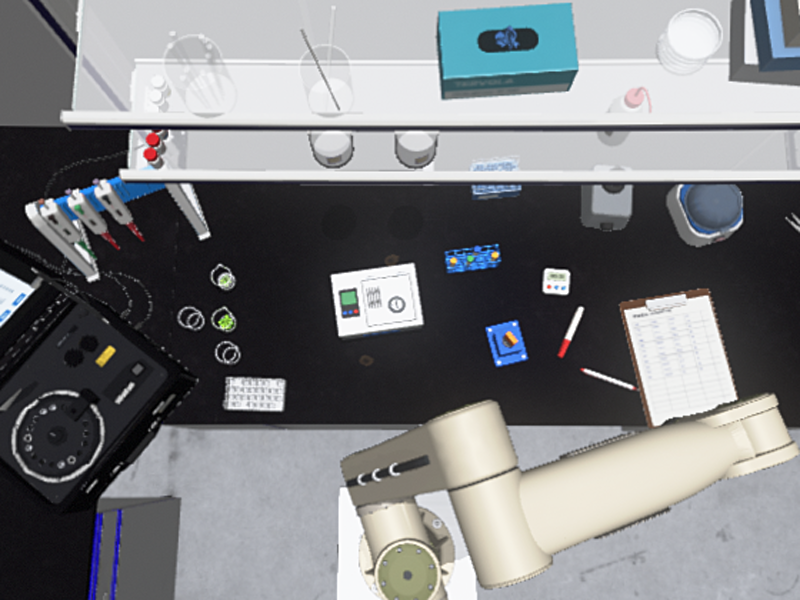

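View pics/side0.png

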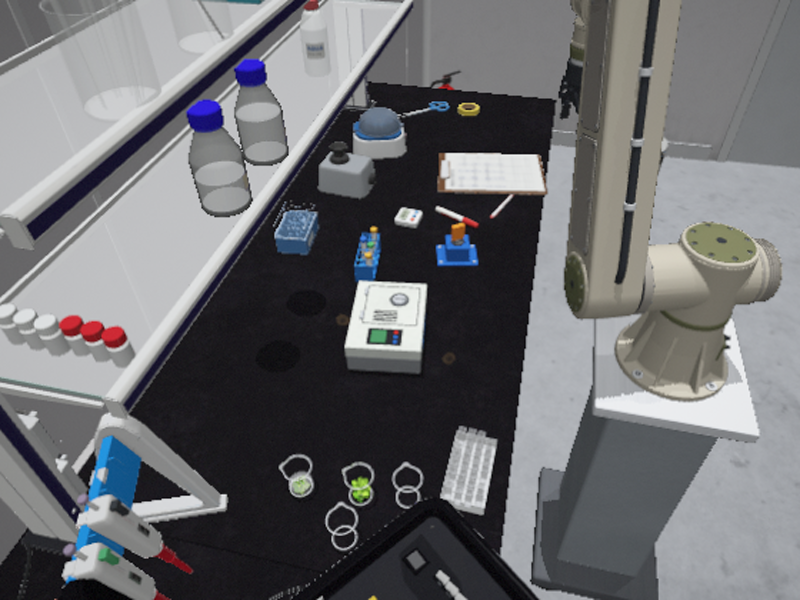

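Both views show the photometer (top, about 378,300 in the 800 px picture; stud at 397,304) and the stand with the orange key (507,342). The bystanders stay clear of the path. I'll enlarge these areas next.

Run:
```python
from h import *
d=load('top');c=d['image'][180:260,225:375];cv2.imwrite('pics/topc.png',cv2.resize(c,None,fx=5.3333,fy=5.3333,interpolation=cv2.INTER_CUBIC))
d=load('side');c=d['image'][150:264,240:340];cv2.imwrite('pics/sidec.png',cv2.resize(c,None,fx=5,fy=5,interpolation=cv2.INTER_CUBIC))
```

```text
(no output)
```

View pics/topc.png

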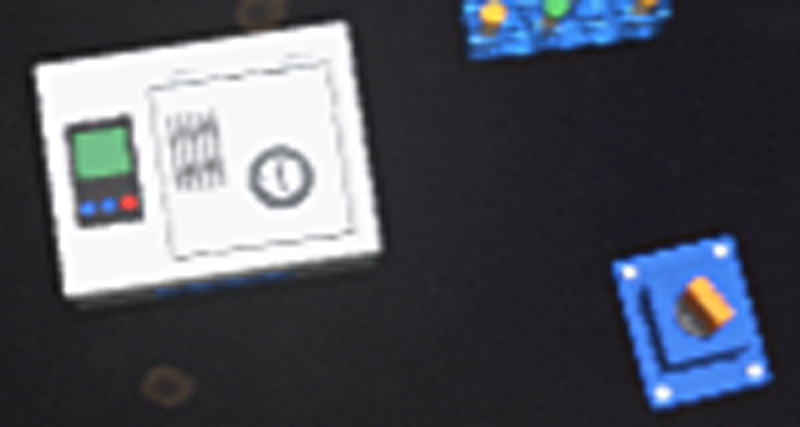

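View pics/sidec.png

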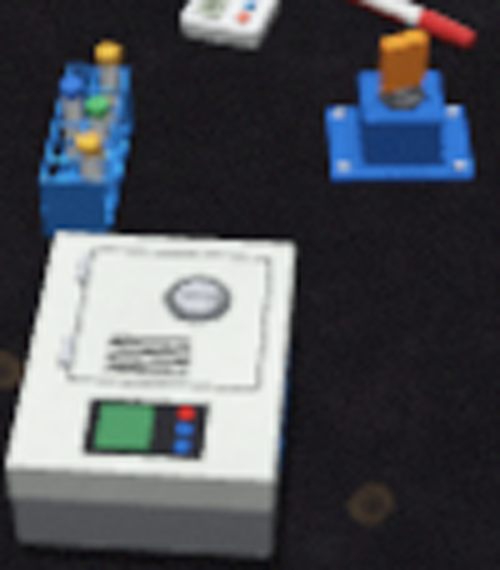

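The top crop shows photometer cover corners at (35,65), (348,22), (382,250) and (67,295), with the stud ring at (281,177). The stand foot corners are at (612,263), (735,237), (770,380) and (652,408), and the key handle's top is near (712,300). The side crop shows the ring at (197,298) and the handle at (403,62).

```bash
cat > m.py <<'E'
from h import *
from scipy.optimize import minimize
def soft(img,kind):
    f=img.astype(float);b,g,r=f[...,0],f[...,1],f[...,2]
    if kind=='orange': return np.clip((r-b)/110,0,1)*(r>b)
    if kind=='white': return np.clip((np.minimum(np.minimum(b,g),r)-40)/180,0,1)
def box(x,y,yaw,sx,sy,z0,z1):
    c,s=np.cos(yaw),np.sin(yaw)
    return np.array([[x+c*a-s*b,y+s*a+c*b,z] for a in(-sx/2,sx/2) for b in(-sy/2,sy/2) for z in(z0,z1)])
def render(d,P,roi,S=8):
    x0,y0,x1,y1=roi
    uv=(proj(d,P)-[x0,y0]+.5)*S-.5
    m=np.zeros(((y1-y0)*S,(x1-x0)*S),np.uint8)
    cv2.fillConvexPoly(m,np.round(cv2.convexHull(np.float32(uv))*16).astype(np.int32),255,shift=4)
    return cv2.resize(m,(x1-x0,y1-y0),interpolation=cv2.INTER_AREA)/255.
E
python3 - <<'E'
from m import *
t,s=load('top'),load('side')
U=lambda p:[225,180]+(np.float64(p)+.5)/5.3333-.5
V=lambda p:[240,150]+(np.float64(p)+.5)/5-.5
q=atz(t,U([(35,65),(348,22),(382,250),(67,295)]),.075);print('photo top',q,q.mean(0),np.linalg.norm(q-np.roll(q,1,0),axis=1))
q2=atz(s,V([(55,232),(297,242),(278,480),(8,468)]),.075);print('side',q2,q2.mean(0),np.linalg.norm(q2-np.roll(q2,1,0),axis=1))
f=atz(t,U([(612,263),(735,237),(770,380),(652,408)]),.006);print('foot',f.mean(0),np.linalg.norm(f-np.roll(f,1,0),axis=1),np.arctan2(*(f[0]-f[1])[[1,0]]))
print('ring',atz(t,U([(281,177)]),.076),atz(s,V([(197,298)]),.076))
print('screws',atz(t,U([(629,271),(721,250),(755,371),(662,394)]),.006).mean(0),atz(s,V([(343,165),(450,165),(455,112),(340,114)]),.006).mean(0))
# handle fit per camera and joint
for names in(['top'],['side'],['top','side']):
    best=None
    for y0 in np.arange(0,3.1,.4):
        def cost(p):
            e=0
            for n in names:
                d=t if n=='top' else s
                roi=(345,222,370,248) if n=='top' else (310,150,332,172)
                x0,y0_,x1,y1=roi
                m=soft(d['image'][y0_:y1,x0:x1],'orange')
                e+=((render(d,box(p[0]/100,p[1]/100,p[2],.032,.012,.055,.095),roi)-m)**2).sum()
            return e
        c=f.mean(0)*100
        r=minimize(cost,[c[0],c[1],y0],method='Nelder-Mead',options=dict(initial_simplex=[[c[0],c[1],y0],[c[0]+.6,c[1],y0],[c[0],c[1]+.6,y0],[c[0],c[1],y0+.4]]))
        if best is None or r.fun<best.fun: best=r
    print(names,best.x,best.fun)
E
```

```text
photo top [[ 0.64658682  0.1831058   0.075     ]
 [ 0.67576783 -0.01816221  0.075     ]
 [ 0.52658785 -0.0397296   0.075     ]
 [ 0.49706939  0.15955349  0.075     ]] [0.58650297 0.07119187 0.075     ] [0.15136106 0.20337242 0.15073095 0.20145742]
side [[ 0.67645807 -0.0155316   0.075     ]
 [ 0.52516534 -0.04003242  0.075     ]
 [ 0.49414997  0.16044789  0.075     ]
 [ 0.64404076  0.18506226  0.075     ]] [0.58495353 0.07248653 0.075     ] [0.2031964  0.15326376 0.20286524 0.15189837]
foot [ 0.49173796 -0.24478515  0.006     ] [0.09864513 0.0831769  0.09675808 0.07943552] 1.7849886763354184
ring [[0.57342888 0.02457048 0.076     ]] [[0.57386902 0.0255481  0.076     ]]
screws [ 0.49199126 -0.244477    0.006     ] [ 0.49324229 -0.24440045  0.006     ]
['top'] [ 49.29697332 -24.41530524   0.66356441] 6.167871193851061
['side'] [ 49.17536972 -24.8231823    0.81630369] 38.092569069111995
['top', 'side'] [ 49.24833862 -24.48431313   0.72853112] 46.18161044226473
```

Run:
```python
from m import *
t,s=load('top'),load('side')
out=[]
for d,c in((t,(.5734,.0246)),(s,(.5739,.0255))):
    h=.022;N=300
    g=np.linspace(-h,h,N);X,Y=np.meshgrid(g,g) # rows: x decreasing down, cols: y decreasing right
    P=np.stack([c[0]-Y,c[1]-X,np.full_like(X,.078)],-1)
    uv=proj(d,P.reshape(-1,3)).reshape(N,N,2).astype(np.float32)
    w=cv2.remap(d['image'],uv[...,0],uv[...,1],cv2.INTER_CUBIC);out.append(w)
    gr=w.mean(2);R=np.hypot(X,Y)
    for rad in(.009,.0105):
        m=R<rad;v=gr[m]
        best=max((( -np.corrcoef(np.exp(-((-Y)*-np.sin(a)+(-X)*np.cos(a)-o)[m]**2/2/.0025**2),v)[0,1],a,o) for a in np.arange(0,np.pi,.03) for o in np.arange(-.003,.0031,.001)))
        worst=max(((np.corrcoef(np.exp(-((-Y)*-np.sin(a)+(-X)*np.cos(a)-o)[m]**2/2/.0025**2),v)[0,1],a,o) for a in np.arange(0,np.pi,.03) for o in np.arange(-.003,.0031,.001)))
        print(rad,'dark',best,'bright',worst)
o=np.hstack(out).astype(float);o=np.clip((o-60)*1.3,0,255);cv2.imwrite('pics/stud.png',o)
```

```text
0.009 dark (np.float64(0.9221330450704778), np.float64(0.21), np.float64(0.0)) bright (np.float64(0.20990590839784018), np.float64(1.98), np.float64(0.003))
0.0105 dark (np.float64(0.8948709281701807), np.float64(0.21), np.float64(0.0)) bright (np.float64(0.15320433350250215), np.float64(1.98), np.float64(0.003))
0.009 dark (np.float64(0.9257471499946982), np.float64(0.12), np.float64(0.0)) bright (np.float64(0.34629072637483505), np.float64(1.71), np.float64(0.001))
0.0105 dark (np.float64(0.9009438614775529), np.float64(0.09), np.float64(0.0)) bright (np.float64(0.30324266969635394), np.float64(1.74), np.float64(0.001))[ WARN:0@5.094] global loadsave.cpp:1063 imwrite_ Unsupported depth image for selected encoder is fallbacked to CV_8U.
```

View pics/stud.png

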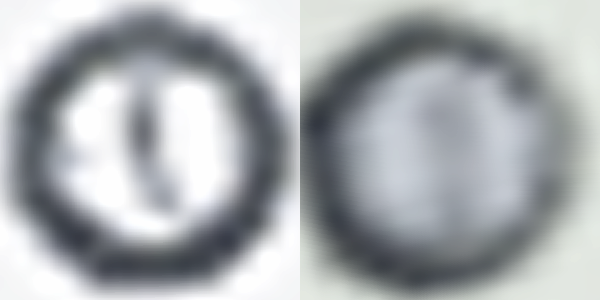

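The stud slot reads about 0.15 rad, which agrees with the photometer's yaw (0.148). The key sits at about (0.492, -0.2445) with yaw 0.7. I'll approach using the half-turn grasp, so joint 6 has room for the clockwise turn.

Emit:
apply_moves(
  moves=[1, 1.2, 0, 0, 0, 0.12, 2, 2.4, 0, 0, 0, 0.24, 3, 3.6, 0, 0, 0, 0.36, 4, 4.8, 0, 0, 0, 0.48, 5, 6, 0, 0, 0, 0.6, 6, 7.2, 0, 0, 0, 0.72, 7, 8.2, 0, 0, 0, 0.84, 8, 9.4, 0, 0, 0, 0.96, 9.24, 10.7, 0, 0, 0, 1.08, 9.24, 10.7, 0, 0, 0, 1.2, 9.24, 10.7, 0, 0, 0, 1.32, 9.24, 10.7, 0, 0, 0, 1.44, 9.24, 10.7, 0, 0, 0, 1.56, 9.24, 10.7, 0, 0, 0, 1.68],
  claw=100,
  newtons=60,
)

```text
clock: 1.27
tcp_pos: [0.4917, -0.2445, 0.2387]
orientation: [-0.001, 0.472, 0.881, 0.0]
wrist_force: [0.0, 0.1, -0.9]
finger_gap: 0.0855
grip_force: 0.0
```

Emit:
apply_moves(
  moves=[0, 0, -0.2, 0, 0, 0.12, 0, 0, -0.4, 0, 0, 0.24, 0, 0, -0.6, 0, 0, 0.36, 0, 0, -0.8, 0, 0, 0.48, 0, 0, -1, 0, 0, 0.6, 0, 0, -1.2, 0, 0, 0.72, 0, 0, -1.5, 0, 0, 0.84, 0, 0, -1.5, 0, 0, 0.96, 0, 0, -1.5, 0, 0, 1.08, 0, 0, -1.5, 0, 0, 1.2, 0, 0, -1.5, 0, 0, 1.32, 0, 0, -1.5, 0, 0, 1.44, 0, 0, -1.5, 0, 0, 1.56, 0, 0, -1.5, 0, 0, 1.68, 0, 0, -1.5, 0, 0, 1.68],
)

```text
clock: 2.52
tcp_pos: [0.4915, -0.2448, 0.2013]
orientation: [-0.0, -0.339, 0.941, 0.0]
wrist_force: [-0.4, -0.5, -0.8]
finger_gap: 0.0854
grip_force: 0.0
```

Run:
```python
from h import *
from scipy.spatial.transform import Rotation as R
s=status.get_state();q=s['orientation'];M=R.from_quat(np.roll(q,-1)).as_matrix()
print(s['clock'],s['tcp_pos'],s['joint_pos'],'yaw',np.arctan2(M[1,0],M[0,0]),M[:,2],s['wrist_force'],s['ft_torque'])
for n in('side','top'): snap(n)
a=load('side')['image'][120:220,270:370];b=load('top')['image'][180:280,300:400]
cv2.imwrite('pics/pre.png',cv2.resize(np.hstack([a,b]),(800,400),interpolation=cv2.INTER_CUBIC))
```

```text
2.5167 [ 0.4915465  -0.2447881   0.20134958] [-6.08275375e-01  2.77863743e-01 -9.59170635e-02  1.19814272e+00
  4.82683207e-05 -1.30044079e+00] yaw -2.4494271294477503 [-8.97432379e-04  6.83749679e-04 -9.99999364e-01] [-0.43428304 -0.46992472 -0.78232134] [-0.01324283  0.02794973 -0.01315951]
```

View pics/pre.png

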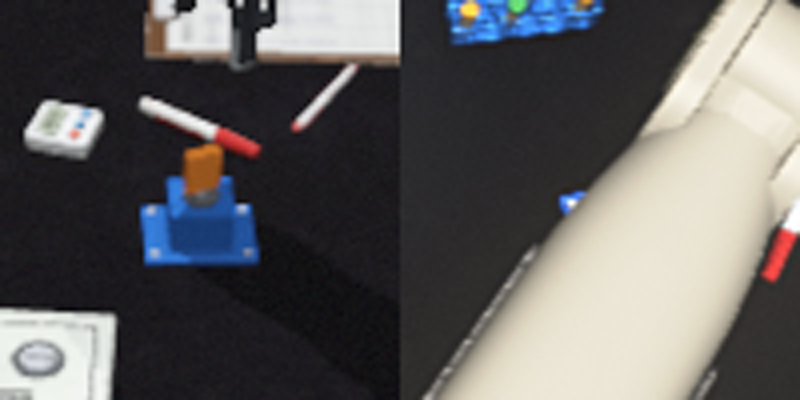

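The picture shows the gripper above the key: the key is upright in its stand and nothing is in the way of the descent. Going down to grasp height.

Emit:
apply_moves(
  moves=[0.02, 0, -1, 0, 0, 0, 0.02, 0, -2, 0, 0, 0, 0.02, 0, -3, 0, 0, 0, 0.02, 0, -4, 0, 0, 0, 0.02, 0, -4.8, 0, 0, 0, 0.02, 0, -5.4, 0, 0, 0, 0.02, 0, -5.4, 0, 0, 0],
)

```text
clock: 3.2
tcp_pos: [0.4901, -0.2434, 0.0633]
orientation: [-0.002, -0.337, 0.942, 0.003]
wrist_force: [-0.9, 0.5, 0.1]
finger_gap: 0.0854
grip_force: 0.0
```

Emit:
apply_moves(
  moves=[0, 0, 0, 0, 0, 0, 0, 0, 0, 0, 0, 0, 0, 0, 0, 0, 0, 0, 0, 0, 0, 0, 0, 0, 0, 0, 0, 0, 0, 0, 0, 0, 0, 0, 0, 0, 0, 0, 0, 0, 0, 0, 0, 0, 0, 0, 0, 0, 0, 0, 0, 0, 0, 0, 0, 0, 0, 0, 0, 0],
  claw=0,
  newtons=60,
)

```text
clock: 4.03
tcp_pos: [0.4927, -0.2453, 0.0676]
orientation: [0.0, -0.338, 0.941, -0.001]
wrist_force: [-0.9, -0.8, 6.1]
finger_gap: 0.0111
grip_force: 59.1
```

Run:
```python
from h import *
s=status.get_state();print(s)
```

```text
{'clock': 4.0333, 'joint_pos': array([-6.07811828e-01,  3.77328857e-01, -3.04519427e-01,  8.87720995e-01,
       -1.39228564e-05, -1.29686779e+00]), 'qvel': array([ 0.00089968, -0.00047445,  0.00114722,  0.00240333, -0.0001216 ,
        0.00020352]), 'tau': array([ 7.76257692e-02, -4.44705212e+01,  2.43419695e+01, -4.45922669e-01,
        3.57387832e-02, -7.55436049e-03]), 'tcp_pos': array([ 0.49270149, -0.24530695,  0.06761447]), 'orientation': array([ 3.50035697e-04, -3.37752364e-01,  9.41234808e-01, -5.03919405e-04]), 'wrist_force': array([-0.89790194, -0.82096408,  6.0538315 ]), 'ft_torque': array([ 0.16858383,  0.1808084 , -0.00656405]), 'grip_force': 59.07152831554413, 'finger_gap': 0.011076177752475389}
```

Emit:
apply_moves(
  moves=[0, 0, 0.3, 0, 0, 0, 0, 0, 0.8, 0, 0, 0, 0, 0, 1.5, 0, 0, 0, 0, 0, 2.3, 0, 0, 0, 0, 0, 3.1, 0, 0, 0, 0, 0, 4, 0, 0, 0, 0, 0, 4.6, 0, 0, 0, 0, 0, 4.9, 0, 0, 0, 0, 0, 4.9, 0, 0, 0, 0, 0, 4.9, 0, 0, 0],
  newtons=80,
)

```text
clock: 4.87
tcp_pos: [0.4922, -0.2449, 0.1889]
orientation: [-0.0, -0.338, 0.941, 0.0]
wrist_force: [0.3, -0.3, -1.7]
finger_gap: 0.0108
grip_force: 77.9
```

Emit:
apply_moves(
  moves=[0.2, 0.6, 0, 0, 0, -0.03, 0.5, 1.5, 0, 0, 0, -0.08, 0.8, 2.5, 0, 0, 0, -0.14, 1.1, 3.5, 0, 0, 0, -0.2, 1.4, 4.5, 0, 0, 0, -0.26, 1.7, 5.5, 0, 0, 0, -0.32, 2, 6.5, 0, 0, 0, -0.38, 2.3, 7.5, 0, 0, 0, -0.43, 2.6, 8.5, 0, 0, 0, -0.47, 2.8, 9.4, 0, 0, 0, -0.5, 3, 10.1, 0, 0, 0, -0.52, 3.15, 10.6, 0, 0, 0, -0.54, 3.2, 10.8, 0, 0, 0, -0.54, 3.2, 10.8, 0, 0, 0, -0.54, 3.2, 10.8, 0, 0, 0, -0.54, 3.2, 10.8, 0, 0, 0, -0.54],
)

```text
clock: 6.2
tcp_pos: [0.5718, 0.0242, 0.1887]
orientation: [-0.001, -0.074, 0.997, -0.0]
wrist_force: [-0.1, -0.4, -0.9]
finger_gap: 0.0108
grip_force: 77.9
```

```bash
cat > st.py <<'E'
from h import *
from scipy.spatial.transform import Rotation as R
def st():
    s=status.get_state();q=s['orientation'];M=R.from_quat(np.roll(q,-1)).as_matrix()
    y=(np.arctan2(M[1,0],M[0,0])+np.pi+1.5)%(2*np.pi)-1.5
    print(round(s['clock'],2),'tcp',s['tcp_pos'].round(5),'yaw',round(y,4),'tz',M[:2,2].round(4),'F',s['wrist_force'].round(2),'T',s['ft_torque'].round(3),'grip',round(s['grip_force'],1),'j6',s['joint_pos'][5].round(3));return s,y
if __name__=='__main__': st()
E
python3 - <<'E'
from st import *
st()
for n in('side','top'): snap(n)
a=load('side')['image'][130:230,260:360];b=load('top')['image'][160:260,225:325]
cv2.imwrite('pics/over.png',cv2.resize(np.hstack([a,b]),(800,400),interpolation=cv2.INTER_CUBIC))
E
```

```text
6.2 tcp [0.57182 0.02424 0.18868] yaw 0.1487 tz [-0.0013 -0.0001] F [-0.12 -0.43 -0.89] T [ 0.017 -0.05  -0.046] grip 77.9 j6 -0.246
```

View pics/over.png

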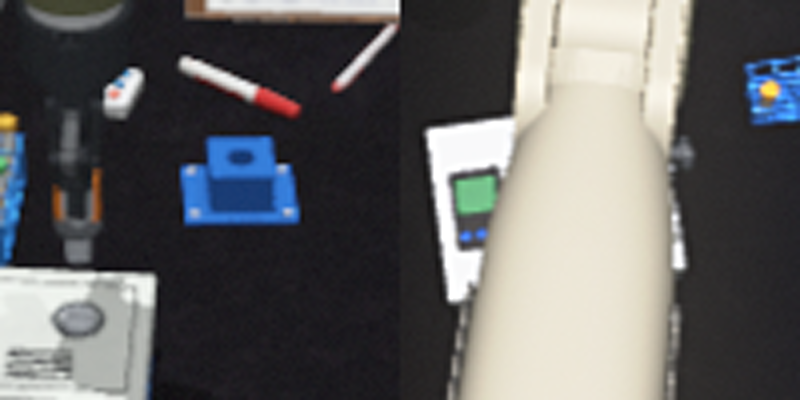

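The side crop shows the key held upright with its nose at column 78, right over the stud at (78,319). The empty stand hole is at (241,157). I'll work out the residual offset of the tip from the stud.

Run:
```python
from st import *
s=load('side');g=s['image'].mean(2).round().astype(int)
print('nose/blade rows');
for r in range(176,198): print(r,g[r,270:290])
print('stud')
for r in range(202,218): print(r,g[r,268:292])
t=(0.57182,0.02424)
print(proj(s,[[*t,.1981],[*t,.169],[*t,.155],[*t,.140],[*t,.134]]).round(2), 'stud',proj(s,[(.5732,.0248,.078)]).round(2))
print('mouth',atz(s,[[260+241/4-.4,130+157/4-.4]],.045))
```

```text
nose/blade rows
176 [25 28 26 48 43 34 39 35 38 38 36 30 38 83 69 38 26 28 27 31]
177 [28 27 29 52 56 58 47 34 34 34 32 39 65 92 72 40 28 28 28 29]
178 [ 30  27  31  57  80 101  78  44  36  35  34  58  91 102  71  37  28  30
  28  27]
179 [ 28  30  28  65  85 113  88  44  38  34  35  63  98 106  72  41  27  28
  28  29]
180 [ 26  28  30  65  86 115  88  44  39  36  37  67 100 106  74  45  28  29
  27  29]
181 [ 27  29  29  62  86 114  89  45  35  33  35  67 100 106  77  47  25  27
  27  26]
182 [ 30  28  29  60  86 111  87  45  39  35  35  65 101 105  77  46  27  27
  26  26]
183 [ 31  29  31  54  81 108  84  44  36  36  34  63 101 106  75  45  30  30
  28  29]
184 [ 27  30  30  53  78  99  93  73  65  56  46  78 104 106  76  42  30  26
  27  30]
185 [ 29  26  26  51  69  81  84  91 104 105  99  93  91  89  80  50  30  30
  28  28]
186 [ 27  27  28  46  66  72  71  82  95 106  98  84  74  72  70  50  30  29
  31  29]
187 [27 29 27 36 59 70 71 72 75 81 76 72 75 72 57 39 34 27 27 30]
188 [28 28 30 31 44 55 64 72 70 71 71 69 67 61 41 28 29 26 29 28]
189 [28 27 28 29 33 41 60 66 66 65 64
[... 1790 characters left out ...]
 149
 173 179 179 179 178 178]
213 [227 227 227 228 228 224 196 133  83  90  99 102 100  91 110 115 146 172
 178 178 179 179 179 178]
214 [228 228 228 228 229 229 224 184 139 134 126 131 133 146 160 162 171 178
 178 178 178 178 179 179]
215 [228 227 227 228 229 229 213 178 166 169 165 166 167 173 178 177 177 178
 177 177 177 177 179 179]
216 [227 227 228 228 229 229 200 171 174 176 176 176 176 177 176 177 177 177
 177 178 178 179 180 179]
217 [178 177 177 177 180 180 155 135 141 146 167 177 178 179 177 178 177 178
 178 179 180 180 180 180]
[[279.1  177.53]
 [279.27 185.43]
 [279.34 189.14]
 [279.42 193.04]
 [279.46 194.59]] stud [[279.26 208.59]]
mouth [[ 0.4919674  -0.24330872  0.045     ]]
```

Emit:
apply_moves(
  moves=[0.04, 0, -0.5, 0, 0, 0, 0.04, 0, -1, 0, 0, 0, 0.04, 0, -1.5, 0, 0, 0, 0.04, 0, -1.9, 0, 0, 0, 0.04, 0, -2.08, 0, 0, 0, 0.04, 0, -2.08, 0, 0, 0, 0.04, 0, -2.08, 0, 0, 0, 0.04, 0, -2.08, 0, 0, 0],
)

```text
clock: 6.97
tcp_pos: [0.5738, 0.0248, 0.1381]
orientation: [0.001, -0.074, 0.997, -0.0]
wrist_force: [0.0, 0.0, -1.9]
finger_gap: 0.0108
grip_force: 77.9
```

```bash
python3 st.py
```

```text
6.97 tcp [0.57382 0.02484 0.13807] yaw 0.149 tz [ 0.0012 -0.    ] F [ 0.01  0.01 -1.92] T [-0.021  0.035 -0.005] grip 77.9 j6 -0.246
```

Emit:
apply_moves(
  moves=[0, 0, -0.04, 0, 0, 0, 0, 0, -0.08, 0, 0, 0, 0, 0, -0.12, 0, 0, 0, 0, 0, -0.16, 0, 0, 0, 0, 0, -0.16, 0, 0, 0, 0, 0, -0.16, 0, 0, 0],
)

```text
clock: 7.47
tcp_pos: [0.5732, 0.025, 0.1333]
orientation: [-0.0, -0.075, 0.997, 0.0]
wrist_force: [-0.7, -0.1, -1.1]
finger_gap: 0.0108
grip_force: 77.9
```

```bash
python3 st.py
```

```text
7.47 tcp [0.57325 0.02504 0.13327] yaw 0.1492 tz [-0.0002  0.0001] F [-0.74 -0.15 -1.1 ] T [-0.045  0.044  0.057] grip 77.9 j6 -0.245
```

Emit:
apply_moves(
  moves=[0, 0, -0.03, 0, 0, 0, 0, 0, -0.06, 0, 0, 0, 0, 0, -0.08, 0, 0, 0, 0, 0, -0.08, 0, 0, 0, 0, 0, -0.08, 0, 0, 0, 0, 0, -0.08, 0, 0, 0],
)

```text
clock: 7.97
tcp_pos: [0.5733, 0.025, 0.1313]
orientation: [0.0, -0.075, 0.997, 0.0]
wrist_force: [0.1, 0.4, -0.7]
finger_gap: 0.0112
grip_force: 77.9
```

```bash
python3 st.py
```

```text
7.97 tcp [0.57335 0.025   0.13132] yaw 0.1492 tz [0.     0.0001] F [ 0.09  0.41 -0.69] T [-0.004  0.022  0.015] grip 77.9 j6 -0.246
```

Emit:
apply_moves(
  moves=[0, 0, -0.03, 0, 0, 0, 0, 0, -0.06, 0, 0, 0, 0, 0, -0.08, 0, 0, 0, 0, 0, -0.08, 0, 0, 0, 0, 0, -0.08, 0, 0, 0, 0, 0, -0.08, 0, 0, 0],
)

```text
clock: 8.47
tcp_pos: [0.5733, 0.025, 0.1293]
orientation: [-0.0, -0.075, 0.997, 0.0]
wrist_force: [-1.0, -0.2, -1.5]
finger_gap: 0.011
grip_force: 77.9
```

```bash
python3 st.py
```

```text
8.47 tcp [0.57332 0.02501 0.12931] yaw 0.1492 tz [-0.      0.0001] F [-0.98 -0.17 -1.46] T [0.026 0.027 0.042] grip 77.9 j6 -0.245
```

Emit:
apply_moves(
  moves=[0, 0, -0.03, 0, 0, 0, 0, 0, -0.06, 0, 0, 0, 0, 0, -0.08, 0, 0, 0, 0, 0, -0.08, 0, 0, 0, 0, 0, -0.08, 0, 0, 0, 0, 0, -0.08, 0, 0, 0],
)

```text
clock: 8.97
tcp_pos: [0.5734, 0.025, 0.1276]
orientation: [0.0, -0.075, 0.997, 0.0]
wrist_force: [-1.0, 0.5, 2.2]
finger_gap: 0.0107
grip_force: 78.1
```

```bash
python3 st.py
```

```text
8.97 tcp [0.57343 0.02499 0.12761] yaw 0.1492 tz [0.0004 0.    ] F [-1.02  0.48  2.17] T [0.084 0.166 0.01 ] grip 78.1 j6 -0.246
```

Emit:
apply_moves(
  moves=[0, 0, -0.03, 0, 0, 0, 0, 0, -0.06, 0, 0, 0, 0, 0, -0.08, 0, 0, 0, 0, 0, -0.08, 0, 0, 0, 0, 0, -0.08, 0, 0, 0, 0, 0, -0.08, 0, 0, 0],
)

```text
clock: 9.47
tcp_pos: [0.5735, 0.025, 0.1255]
orientation: [0.0, -0.075, 0.997, 0.0]
wrist_force: [-1.0, -0.4, 3.7]
finger_gap: 0.0108
grip_force: 78.3
```

```bash
python3 st.py
```

```text
9.47 tcp [0.57346 0.02501 0.12551] yaw 0.1492 tz [0.0004 0.0001] F [-0.98 -0.37  3.69] T [-0.012  0.226 -0.04 ] grip 78.3 j6 -0.245
```

Contact came at the slot-bottom height, so the blade is in the slot. Now pressing to about 7.3 mm.

Emit:
apply_moves(
  moves=[0, 0, -0.04, 0, 0, 0, 0, 0, -0.08, 0, 0, 0, 0, 0, -0.12, 0, 0, 0, 0, 0, -0.16, 0, 0, 0, 0, 0, -0.2, 0, 0, 0, 0, 0, -0.21, 0, 0, 0, 0, 0, -0.21, 0, 0, 0, 0, 0, -0.21, 0, 0, 0],
)

```text
clock: 10.13
tcp_pos: [0.5735, 0.025, 0.1206]
orientation: [0.0, -0.075, 0.997, -0.0]
wrist_force: [-2.1, -0.4, 6.5]
finger_gap: 0.011
grip_force: 79.0
```

```bash
python3 st.py
```

```text
10.13 tcp [0.5735  0.02503 0.12057] yaw 0.1492 tz [0.0007 0.    ] F [-2.06 -0.45  6.55] T [0.055 0.524 0.01 ] grip 79.0 j6 -0.245
```

Emit:
apply_moves(
  moves=[0, 0, 0, 0, 0, -0.05, 0, 0, 0, 0, 0, -0.1, 0, 0, 0, 0, 0, -0.15, 0, 0, 0, 0, 0, -0.2, 0, 0, 0, 0, 0, -0.25, 0, 0, 0, 0, 0, -0.25, 0, 0, 0, 0, 0, -0.25],
)

```text
clock: 10.72
tcp_pos: [0.5737, 0.0251, 0.1207]
orientation: [0.001, 0.05, 0.999, 0.0]
wrist_force: [-1.4, 0.9, 6.8]
finger_gap: 0.011
grip_force: 79.2
```

```bash
python3 st.py
```

```text
10.72 tcp [0.57367 0.02513 0.12066] yaw -0.1008 tz [0.0011 0.0003] F [-1.42  0.85  6.85] T [0.177 0.464 0.061] grip 79.2 j6 0.005
```

Emit:
apply_moves(
  moves=[0, 0, 0, 0, 0, -0.05, 0, 0, 0, 0, 0, -0.1, 0, 0, 0, 0, 0, -0.15, 0, 0, 0, 0, 0, -0.2, 0, 0, 0, 0, 0, -0.25, 0, 0, 0, 0, 0, -0.3, 0, 0, 0, 0, 0, -0.35, 0, 0, 0, 0, 0, -0.4, 0, 0, 0, 0, 0, -0.4, 0, 0, 0, 0, 0, -0.4],
)

```text
clock: 11.55
tcp_pos: [0.5737, 0.0253, 0.1207]
orientation: [0.001, 0.248, 0.969, 0.0]
wrist_force: [-1.1, 1.2, 7.9]
finger_gap: 0.0111
grip_force: 79.2
```

```bash
python3 st.py
```

```text
11.55 tcp [0.57368 0.02526 0.12067] yaw -0.5007 tz [0.0012 0.0005] F [-1.1   1.23  7.88] T [0.185 0.378 0.04 ] grip 79.2 j6 0.405
```

Emit:
apply_moves(
  moves=[0, 0, 0, 0, 0, -0.04, 0, 0, 0, 0, 0, -0.08, 0, 0, 0, 0, 0, -0.12, 0, 0, 0, 0, 0, -0.16, 0, 0, 0, 0, 0, -0.2, 0, 0, 0, 0, 0, -0.2, 0, 0, 0, 0, 0, -0.2],
)

```text
clock: 12.13
tcp_pos: [0.5737, 0.0253, 0.1207]
orientation: [0.0, 0.343, 0.939, 0.0]
wrist_force: [-1.4, 2.1, 7.1]
finger_gap: 0.0107
grip_force: 79.2
```

```bash
python3 st.py
```

```text
12.13 tcp [0.57369 0.0253  0.12068] yaw -0.7006 tz [0.0012 0.0006] F [-1.37  2.14  7.09] T [0.262 0.389 0.077] grip 79.2 j6 0.605
```

Emit:
apply_moves(
  moves=[0, 0, 0, 0, 0, -0.03, 0, 0, 0, 0, 0, -0.06, 0, 0, 0, 0, 0, -0.06, 0, 0, 0, 0, 0, -0.06],
)

```text
clock: 12.47
tcp_pos: [0.5737, 0.0253, 0.1207]
orientation: [0.0, 0.371, 0.929, 0.001]
wrist_force: [-1.8, 1.3, 7.7]
finger_gap: 0.0113
grip_force: 79.2
```

```bash
python3 st.py
```

```text
12.47 tcp [0.57371 0.0253  0.1207 ] yaw -0.7606 tz [0.0012 0.0006] F [-1.81  1.26  7.75] T [0.26  0.361 0.039] grip 79.2 j6 0.665
```

Emit:
apply_moves(
  moves=[0, 0, 0, 0, 0, -0.02, 0, 0, 0, 0, 0, -0.04, 0, 0, 0, 0, 0, -0.04],
)

```text
clock: 12.72
tcp_pos: [0.5737, 0.0253, 0.1207]
orientation: [0.0, 0.39, 0.921, 0.001]
wrist_force: [-1.6, 2.0, 7.2]
finger_gap: 0.0112
grip_force: 79.2
```

```bash
python3 st.py
```

```text
12.72 tcp [0.5737  0.0253  0.12069] yaw -0.8014 tz [0.0012 0.0006] F [-1.61  2.    7.21] T [0.299 0.389 0.005] grip 79.2 j6 0.705
```

```bash
sed -i "s/'j6',/'tau6',s['tau'][5].round(4),'j6',/" st.py; python3 st.py
```

```text
12.72 tcp [0.5737  0.0253  0.12069] yaw -0.8014 tz [0.0012 0.0006] F [-1.61  2.    7.21] T [0.299 0.389 0.005] grip 79.2 tau6 0.2326 j6 0.705
```

Emit:
apply_moves(
  moves=[0, 0, 0, 0, 0, -0.02, 0, 0, 0, 0, 0, -0.04, 0, 0, 0, 0, 0, -0.04],
)

```text
clock: 12.97
tcp_pos: [0.5737, 0.0253, 0.1207]
orientation: [0.0, 0.408, 0.913, 0.001]
wrist_force: [-0.7, -0.3, 6.6]
finger_gap: 0.011
grip_force: 79.2
```

```bash
python3 st.py
```

```text
12.97 tcp [0.57374 0.02532 0.12069] yaw -0.8412 tz [0.0013 0.0006] F [-0.69 -0.28  6.62] T [0.239 0.405 0.074] grip 79.2 tau6 0.2338 j6 0.745
```

Emit:
apply_moves(
  moves=[0, 0, 0, 0, 0, -0.02, 0, 0, 0, 0, 0, -0.04, 0, 0, 0, 0, 0, -0.04],
)

```text
clock: 13.22
tcp_pos: [0.5737, 0.0253, 0.1207]
orientation: [0.0, 0.427, 0.904, 0.001]
wrist_force: [-1.5, 0.7, 6.4]
finger_gap: 0.0112
grip_force: 79.2
```

```bash
python3 st.py
```

```text
13.22 tcp [0.57375 0.02532 0.1207 ] yaw -0.8813 tz [0.0013 0.0006] F [-1.47  0.68  6.41] T [0.295 0.296 0.034] grip 79.2 tau6 0.2346 j6 0.785
```

Emit:
apply_moves(
  moves=[0, 0, 0, 0, 0, -0.02, 0, 0, 0, 0, 0, -0.04, 0, 0, 0, 0, 0, -0.04],
)

```text
clock: 13.47
tcp_pos: [0.5738, 0.0253, 0.1207]
orientation: [0.0, 0.445, 0.896, 0.001]
wrist_force: [-2.7, 2.0, 8.8]
finger_gap: 0.0112
grip_force: 79.2
```

```bash
python3 st.py
```

```text
13.47 tcp [0.57375 0.02533 0.12072] yaw -0.9212 tz [0.0014 0.0006] F [-2.7   2.03  8.77] T [0.274 0.333 0.005] grip 79.2 tau6 0.2359 j6 0.825
```

Emit:
apply_moves(
  moves=[0, 0, 0, 0, 0, -0.02, 0, 0, 0, 0, 0, -0.04, 0, 0, 0, 0, 0, -0.04],
)

```text
clock: 13.72
tcp_pos: [0.5737, 0.0254, 0.1207]
orientation: [0.0, 0.462, 0.887, 0.001]
wrist_force: [-2.5, 0.4, 7.8]
finger_gap: 0.0111
grip_force: 79.2
```

```bash
python3 st.py
```

```text
13.72 tcp [0.57373 0.02535 0.12067] yaw -0.9613 tz [0.0013 0.0007] F [-2.51  0.43  7.77] T [0.281 0.369 0.061] grip 79.2 tau6 0.2371 j6 0.865
```

Emit:
apply_moves(
  moves=[0, 0, 0, 0, 0, -0.02, 0, 0, 0, 0, 0, -0.04, 0, 0, 0, 0, 0, -0.04],
)

```text
clock: 13.97
tcp_pos: [0.5737, 0.0254, 0.1207]
orientation: [0.0, 0.48, 0.877, 0.001]
wrist_force: [-1.3, 2.2, 7.1]
finger_gap: 0.0114
grip_force: 79.2
```

```bash
python3 st.py
```

```text
13.97 tcp [0.57373 0.02538 0.12068] yaw -1.0012 tz [0.0013 0.0007] F [-1.28  2.22  7.14] T [0.296 0.308 0.081] grip 79.2 tau6 0.2382 j6 0.905
```

Emit:
apply_moves(
  moves=[0, 0, 0, 0, 0, -0.02, 0, 0, 0, 0, 0, -0.04, 0, 0, 0, 0, 0, -0.04],
)

```text
clock: 14.22
tcp_pos: [0.5738, 0.0253, 0.1207]
orientation: [0.0, 0.497, 0.868, 0.001]
wrist_force: [-0.8, 1.6, 7.4]
finger_gap: 0.0112
grip_force: 79.2
```

```bash
python3 st.py
```

```text
14.22 tcp [0.57377 0.02535 0.1207 ] yaw -1.0413 tz [0.0014 0.0007] F [-0.84  1.63  7.39] T [0.259 0.36  0.037] grip 79.2 tau6 0.2393 j6 0.945
```

Emit:
apply_moves(
  moves=[0, 0, 0, 0, 0, -0.02, 0, 0, 0, 0, 0, -0.04, 0, 0, 0, 0, 0, -0.04],
)

```text
clock: 14.47
tcp_pos: [0.5738, 0.0254, 0.1207]
orientation: [0.0, 0.515, 0.857, 0.001]
wrist_force: [-0.8, 0.9, 7.4]
finger_gap: 0.0111
grip_force: 79.2
```

```bash
python3 st.py
```

```text
14.47 tcp [0.57376 0.02535 0.12072] yaw -1.0813 tz [0.0014 0.0007] F [-0.78  0.87  7.44] T [0.32  0.352 0.033] grip 79.2 tau6 0.2405 j6 0.985
```

Emit:
apply_moves(
  moves=[0, 0, 0, 0, 0, -0.02, 0, 0, 0, 0, 0, -0.04, 0, 0, 0, 0, 0, -0.04],
)

```text
clock: 14.72
tcp_pos: [0.5738, 0.0254, 0.1207]
orientation: [0.0, 0.532, 0.847, 0.001]
wrist_force: [-1.5, 0.4, 7.6]
finger_gap: 0.0109
grip_force: 79.2
```

```bash
python3 st.py
```

```text
14.72 tcp [0.57375 0.02538 0.12068] yaw -1.1212 tz [0.0013 0.0007] F [-1.45  0.38  7.59] T [0.314 0.351 0.066] grip 79.2 tau6 0.2414 j6 1.025
```

Emit:
apply_moves(
  moves=[0, 0, 0, 0, 0, -0.02, 0, 0, 0, 0, 0, -0.04, 0, 0, 0, 0, 0, -0.04],
)

```text
clock: 14.97
tcp_pos: [0.5738, 0.0254, 0.1207]
orientation: [0.0, 0.549, 0.836, 0.001]
wrist_force: [-0.7, 0.6, 7.7]
finger_gap: 0.0111
grip_force: 79.2
```

```bash
python3 st.py
```

```text
14.97 tcp [0.57379 0.02536 0.12072] yaw -1.1612 tz [0.0014 0.0007] F [-0.67  0.63  7.75] T [0.341 0.275 0.032] grip 79.2 tau6 0.2426 j6 1.065
```

Emit:
apply_moves(
  moves=[0, 0, 0, 0, 0, -0.02, 0, 0, 0, 0, 0, -0.04, 0, 0, 0, 0, 0, -0.04],
)

```text
clock: 15.22
tcp_pos: [0.5738, 0.0254, 0.1207]
orientation: [0.0, 0.565, 0.825, 0.001]
wrist_force: [-1.4, 1.0, 7.0]
finger_gap: 0.0109
grip_force: 79.2
```

```bash
python3 st.py
```

```text
15.22 tcp [0.57382 0.02537 0.12075] yaw -1.2012 tz [0.0015 0.0006] F [-1.36  1.    7.02] T [0.333 0.293 0.074] grip 79.2 tau6 0.2447 j6 1.105
```

Emit:
apply_moves(
  moves=[0, 0, 0, 0, 0, -0.015, 0, 0, 0, 0, 0, -0.03, 0, 0, 0, 0, 0, -0.03],
)

```text
clock: 15.47
tcp_pos: [0.5738, 0.0254, 0.1207]
orientation: [0.0, 0.577, 0.817, 0.001]
wrist_force: [-0.7, 1.3, 6.7]
finger_gap: 0.0111
grip_force: 79.2
```

```bash
python3 st.py
```

```text
15.47 tcp [0.57383 0.02542 0.12072] yaw -1.2309 tz [0.0015 0.0007] F [-0.69  1.25  6.73] T [0.357 0.264 0.084] grip 79.2 tau6 0.2301 j6 1.135
```

Emit:
apply_moves(
  moves=[0, 0, 0, 0, 0, -0.015, 0, 0, 0, 0, 0, -0.03, 0, 0, 0, 0, 0, -0.03],
)

```text
clock: 15.72
tcp_pos: [0.5739, 0.0254, 0.1207]
orientation: [0.0, 0.589, 0.808, 0.001]
wrist_force: [-0.4, 2.0, 7.4]
finger_gap: 0.0108
grip_force: 79.2
```

```bash
python3 st.py
```

```text
15.72 tcp [0.57387 0.02541 0.12073] yaw -1.2607 tz [0.0016 0.0008] F [-0.44  2.04  7.37] T [0.33  0.267 0.069] grip 79.2 tau6 0.2723 j6 1.165
```

Emit:
apply_moves(
  moves=[0, 0, 0, 0, 0, -0.01, 0, 0, 0, 0, 0, -0.02, 0, 0, 0, 0, 0, -0.02],
)

```text
clock: 15.97
tcp_pos: [0.5739, 0.0254, 0.1207]
orientation: [0.0, 0.597, 0.802, 0.001]
wrist_force: [-0.8, 1.9, 6.7]
finger_gap: 0.0113
grip_force: 79.2
```

```bash
python3 st.py
```

```text
15.97 tcp [0.57389 0.02544 0.12073] yaw -1.2805 tz [0.0016 0.0008] F [-0.75  1.85  6.68] T [0.341 0.258 0.155] grip 79.2 tau6 0.2591 j6 1.185
```

Emit:
apply_moves(
  moves=[0, 0, 0, 0, 0, 0],
)

```text
clock: 16.05
tcp_pos: [0.5739, 0.0254, 0.1207]
orientation: [0.0, 0.597, 0.802, 0.001]
wrist_force: [-1.7, 1.2, 7.9]
finger_gap: 0.0111
grip_force: 79.2
```

```bash
python3 st.py
```

```text
16.05 tcp [0.57391 0.02542 0.12073] yaw -1.2801 tz [0.0016 0.0008] F [-1.75  1.23  7.91] T [0.325 0.274 0.217] grip 79.2 tau6 0.1785 j6 1.184
```

Emit:
apply_moves(
  moves=[0, 0, 0, 0, 0, -0.01, 0, 0, 0, 0, 0, -0.01],
)

```text
clock: 16.22
tcp_pos: [0.5739, 0.0254, 0.1207]
orientation: [0.0, 0.601, 0.799, 0.001]
wrist_force: [-1.2, 1.1, 7.5]
finger_gap: 0.0109
grip_force: 79.2
```

```bash
python3 st.py
```

```text
16.22 tcp [0.57391 0.02542 0.12072] yaw -1.2905 tz [0.0016 0.0008] F [-1.22  1.08  7.53] T [0.332 0.229 0.188] grip 79.2 tau6 0.2691 j6 1.195
```

The moment rose from about 0.06 to about 0.19 N m, so this is the stop. Now I'll let the stud rise.

Emit:
apply_moves(
  moves=[0, 0, 0.03, 0, 0, 0, 0, 0, 0.06, 0, 0, 0, 0, 0, 0.09, 0, 0, 0, 0, 0, 0.12, 0, 0, 0, 0, 0, 0.15, 0, 0, 0, 0, 0, 0.18, 0, 0, 0, 0, 0, 0.2, 0, 0, 0, 0, 0, 0.2, 0, 0, 0, 0, 0, 0.2, 0, 0, 0],
)

```text
clock: 16.97
tcp_pos: [0.5737, 0.0253, 0.1251]
orientation: [0.0, 0.601, 0.799, 0.0]
wrist_force: [2.6, 3.6, 1.8]
finger_gap: 0.011
grip_force: 78.3
```

```bash
python3 st.py
```

```text
16.97 tcp [0.57371 0.02527 0.12507] yaw -1.2906 tz [0.0008 0.0006] F [2.56 3.62 1.8 ] T [ 0.905 -0.739  0.161] grip 78.3 tau6 0.1853 j6 1.195
```

Emit:
apply_moves(
  moves=[0, 0, 0.02, 0, 0, 0.02, 0, 0, 0.04, 0, 0, 0.04, 0, 0, 0.04, 0, 0, 0.06, 0, 0, 0.04, 0, 0, 0.06],
)

```text
clock: 17.3
tcp_pos: [0.5735, 0.0252, 0.1255]
orientation: [-0.0, 0.577, 0.817, 0.0]
wrist_force: [4.3, 4.2, -2.0]
finger_gap: 0.0107
grip_force: 78.0
```

```bash
python3 st.py
```

```text
17.3 tcp [0.5735  0.02516 0.12551] yaw -1.2292 tz [0.0001 0.0005] F [ 4.32  4.16 -1.98] T [ 0.927 -1.038  0.063] grip 78.0 tau6 -0.1227 j6 1.133
```

Emit:
apply_moves(
  moves=[0.01, 0.01, 0.04, 0, 0, 0, 0.02, 0.02, 0.08, 0, 0, 0, 0.02, 0.02, 0.12, 0, 0, 0, 0.02, 0.02, 0.16, 0, 0, 0, 0.02, 0.02, 0.16, 0, 0, 0],
)

```text
clock: 17.72
tcp_pos: [0.5731, 0.0251, 0.1299]
orientation: [-0.0, 0.577, 0.816, -0.001]
wrist_force: [-1.4, 0.6, -1.1]
finger_gap: 0.011
grip_force: 78.8
```

```bash
python3 st.py
```

```text
17.72 tcp [0.57313 0.02509 0.12991] yaw -1.231 tz [-0.0015 -0.0008] F [-1.38  0.64 -1.14] T [-0.094  0.149 -0.024] grip 78.8 tau6 -0.0003 j6 1.135
```

Emit:
apply_moves(
  moves=[0, 0, 0.1, 0, 0, 0, 0, 0, 0.3, 0, 0, 0, 0, 0, 0.8, 0, 0, 0, 0, 0, 1.4, 0, 0, 0, 0, 0, 2, 0, 0, 0, 0, 0, 2.4, 0, 0, 0, 0, 0, 2.4, 0, 0, 0],
)

```text
clock: 18.3
tcp_pos: [0.5749, 0.0252, 0.1929]
orientation: [0.002, 0.577, 0.817, 0.001]
wrist_force: [0.8, 0.3, -1.9]
finger_gap: 0.011
grip_force: 78.8
```

Emit:
apply_moves(
  moves=[-0.2, -0.6, 0, 0, 0, 0.1, -0.4, -1.2, 0, 0, 0, 0.22, -0.6, -2, 0, 0, 0, 0.34, -0.9, -3, 0, 0, 0, 0.46, -1.2, -4, 0, 0, 0, 0.58, -1.5, -5, 0, 0, 0, 0.7, -1.8, -6, 0, 0, 0, 0.82, -2.1, -7, 0, 0, 0, 0.94, -2.4, -8, 0, 0, 0, 1.06, -2.7, -9, 0, 0, 0, 1.18, -2.9, -9.7, 0, 0, 0, 1.3, -3.1, -10.3, 0, 0, 0, 1.42, -3.2, -10.6, 0, 0, 0, 1.54, -3.22, -10.8, 0, 0, 0, 1.66, -3.22, -10.8, 0, 0, 0, 1.78, -3.22, -10.8, 0, 0, 0, 1.88, -3.22, -10.8, 0, 0, 0, 1.92, -3.22, -10.8, 0, 0, 0, 1.92, -3.22, -10.8, 0, 0, 0, 1.92],
)

```text
clock: 19.88
tcp_pos: [0.4928, -0.2443, 0.1895]
orientation: [-0.0, -0.337, 0.941, 0.001]
wrist_force: [0.2, -0.7, -1.6]
finger_gap: 0.011
grip_force: 78.7
```

Run:
```python
from st import *
st()
for n in('side','top'): snap(n)
s,t=load('side'),load('top')
N=300;h=.022;g=np.linspace(-h,h,N);X,Y=np.meshgrid(g,g);out=[]
for d,c in((t,(.5734,.0246)),(s,(.5739,.0255))):
    P=np.stack([c[0]-Y,c[1]-X,np.full_like(X,.075)],-1);uv=proj(d,P.reshape(-1,3)).reshape(N,N,2).astype(np.float32)
    out.append(cv2.remap(d['image'],uv[...,0],uv[...,1],cv2.INTER_CUBIC))
a=cv2.resize(s['image'][120:195,285:360],(300,300),interpolation=cv2.INTER_CUBIC)
w=np.hstack(out);w=np.clip((w.astype(float)-60)*1.3,0,255).astype(np.uint8)
o=np.zeros((300,800,3),np.uint8);o[:,:250]=cv2.resize(w[:,:300],(250,300));o[:,250:500]=cv2.resize(w[:,300:],(250,300));o[:,500:]=a
cv2.imwrite('pics/after.png',o)
```

```text
19.88 tcp [ 0.49284 -0.24431  0.18945] yaw 0.6877 tz [-0.0012  0.0006] F [ 0.23 -0.73 -1.6 ] T [-0.001  0.02   0.028] grip 78.7 tau6 -0.0828 j6 -1.294
```

View pics/after.png

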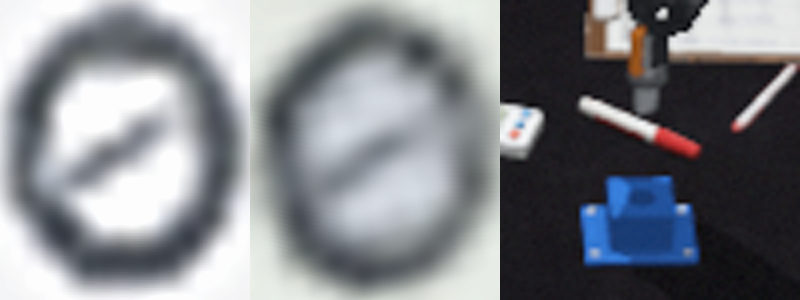

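Both rectified views show the slot turned about 1.28 rad clockwise, and the key's nose is over the stand hole. I'll check how the key sits in the grip against the hole.

Run:
```python
from st import *
s=load('side');t=(.49284,-.24431)
print(proj(s,[[*t,.157],[*t,.150],[*t,.141],[*t,.135],[*t,.045],[.492,-.2445,.045]]).round(2))
g=s['image'].mean(2).round().astype(int)
for r in list(range(138,149)): print(r,g[r,314:332])
for r in list(range(164,175)): print(r,s['image'][r,308:334,0])
```

```text
[[321.34 141.79]
 [321.23 143.55]
 [321.08 145.8 ]
 [320.99 147.29]
 [319.65 168.65]
 [319.9  168.65]]
138 [ 33  29  47  67  83  87  93 112 116  97  80  79  61  34  28  29  26  26]
139 [30 30 40 60 78 80 84 95 98 84 73 77 62 36 27 28 27 30]
140 [26 29 32 50 63 69 73 76 75 73 71 67 50 32 30 29 31 26]
141 [30 32 32 34 51 60 64 67 64 61 60 48 31 30 27 28 29 29]
142 [33 33 32 31 59 89 95 94 93 98 72 33 29 33 29 30 31 31]
143 [ 33  31  31  28  66 101 114 116 115 113  78  34  32  31  31  33  31  31]
144 [ 34  33  36  32  69 103 116 120 120 113  77  34  32  31  32  32  29  27]
145 [ 31  31  33  32  69 104 117 119 119 104  66  30  28  31  27  26  29  29]
146 [ 30  31  32  31  62 102 117 119 117 100  61  30  31  30  33  30  30  31]
147 [156  94  38  28  56 101 117 112  98  75  43  31  30  28  30  32  30  32]
148 [226 221 199 133  50  72  81  71  59  41  27  28  29  31  31  32  35  33]
164 [ 33  32  33  63 138 159 159 134 109 108 108 110 108 109 110 143 159 181
 191 145  45  33  33  29  30  29]
165 [ 29  32  32 104 187 208 208 201 172 147 147 148 147 148 148 161 168 180
 186 146  63  30  29  2
[... 309 characters left out ...]

 156 137  81  32  27  28  27  29]
169 [ 31  30  31  65 192 218 218 218 194 142 112 116 116 115 110 126 149 156
 156 151 104  29  30  27  26  28]
170 [ 29  30  31  67 186 212 215 218 190 139 116 116 116 114 118 138 153 157
 156 156 112  32  30  31  26  28]
171 [161 159 158 136 174 203 211 198 170 151 145 140 136 140 146 153 155 157
 156 156 170 187 199 199 148  40]
172 [190 196 207 174 170 201 208 182 156 156 156 155 152 155 157 156 157 156
 156 156 183 194 202 215 170  50]
173 [209 212 214 175 158 196 191 158 148 151 150 150 150 151 150 152 151 150
 151 150 160 162 166 180 149  74]
174 [215 212 210 172 132 157 147 126 128 129 129 130 130 129 129 130 130 129
 130 130 136 150 155 155 139  89]
```

Emit:
apply_moves(
  moves=[-0.04, -0.02, -0.5, 0, 0, 0, -0.04, -0.02, -1.2, 0, 0, 0, -0.04, -0.02, -2, 0, 0, 0, -0.04, -0.02, -2.8, 0, 0, 0, -0.04, -0.02, -3.4, 0, 0, 0, -0.04, -0.02, -3.9, 0, 0, 0, -0.04, -0.02, -4.3, 0, 0, 0, -0.04, -0.02, -4.5, 0, 0, 0, -0.04, -0.02, -4.6, 0, 0, 0, -0.04, -0.02, -4.65, 0, 0, 0, -0.04, -0.02, -4.65, 0, 0, 0, -0.04, -0.02, -4.65, 0, 0, 0],
)

```text
clock: 20.98
tcp_pos: [0.4928, -0.2453, 0.0746]
orientation: [0.0, -0.338, 0.941, -0.0]
wrist_force: [-0.9, 0.4, -1.3]
finger_gap: 0.0112
grip_force: 78.7
```

```bash
python3 st.py
```

```text
20.98 tcp [ 0.49281 -0.24532  0.07455] yaw 0.6891 tz [ 0.001  -0.0007] F [-0.88  0.41 -1.25] T [-0.045 -0.01  -0.009] grip 78.7 tau6 0.0012 j6 -1.297
```

Emit:
apply_moves(
  moves=[0, 0, -0.04, 0, 0, 0, 0, 0, -0.08, 0, 0, 0, 0, 0, -0.12, 0, 0, 0, 0, 0, -0.16, 0, 0, 0, 0, 0, -0.18, 0, 0, 0, 0, 0, -0.18, 0, 0, 0, 0, 0, -0.18, 0, 0, 0],
)

```text
clock: 21.57
tcp_pos: [0.4923, -0.245, 0.0693]
orientation: [-0.0, -0.338, 0.941, 0.0]
wrist_force: [-0.2, -0.2, -1.5]
finger_gap: 0.0109
grip_force: 78.7
```

```bash
python3 st.py
```

```text
21.57 tcp [ 0.49229 -0.24495  0.06928] yaw 0.6892 tz [-0.0001  0.0002] F [-0.15 -0.25 -1.53] T [-0.033  0.009  0.036] grip 78.7 tau6 0.0 j6 -1.297
```

Emit:
apply_moves(
  moves=[0, 0, -0.03, 0, 0, 0, 0, 0, -0.06, 0, 0, 0, 0, 0, -0.08, 0, 0, 0, 0, 0, -0.08, 0, 0, 0, 0, 0, -0.08, 0, 0, 0],
)

```text
clock: 21.98
tcp_pos: [0.4924, -0.245, 0.0677]
orientation: [0.0, -0.338, 0.941, -0.0]
wrist_force: [-1.2, 0.6, 3.0]
finger_gap: 0.0114
grip_force: 79.4
```

```bash
python3 st.py
```

```text
21.98 tcp [ 0.49238 -0.24504  0.0677 ] yaw 0.6892 tz [ 0.0002 -0.0002] F [-1.2   0.57  3.  ] T [ 0.138  0.288 -0.01 ] grip 79.4 tau6 0.013 j6 -1.297
```

Contact at the home height, so I'll release and retreat.

Emit:
apply_moves(
  moves=[0, 0, 0, 0, 0, 0, 0, 0, 0, 0, 0, 0, 0, 0, 0, 0, 0, 0, 0, 0, 0, 0, 0, 0, 0, 0, 0, 0, 0, 0, 0, 0, 0, 0, 0, 0, 0, 0, 0, 0, 0, 0, 0, 0, 0, 0, 0, 0, 0, 0, 0, 0, 0, 0, 0, 0, 0, 0, 0, 0],
  claw=100,
)

```text
clock: 22.82
tcp_pos: [0.4923, -0.245, 0.0673]
orientation: [0.0, -0.338, 0.941, 0.0]
wrist_force: [0.3, 0.1, 0.1]
finger_gap: 0.0855
grip_force: 0.0
```

Emit:
apply_moves(
  moves=[0, 0, 0.3, 0, 0, 0, 0, 0, 0.8, 0, 0, 0, 0, 0, 1.5, 0, 0, 0, 0, 0, 2.4, 0, 0, 0, 0, 0, 3.3, 0, 0, 0, 0, 0, 4.2, 0, 0, 0, 0, 0, 5, 0, 0, 0, 0, 0, 5.4, 0, 0, 0, 0, 0, 5.4, 0, 0, 0, 0, 0, 5.4, 0, 0, 0, 0, 0, 5.4, 0, 0, 0],
)

```text
clock: 23.73
tcp_pos: [0.4917, -0.2446, 0.2011]
orientation: [-0.001, -0.338, 0.941, 0.001]
wrist_force: [0.3, 0.3, -0.8]
finger_gap: 0.0852
grip_force: 0.0
```

Run:
```python
from st import *
st()
for n in('side','top'): snap(n)
s=load('side')['image'];t=load('top')['image']
cv2.imwrite('pics/end.png',cv2.resize(np.hstack([s[130:230,255:355],t[160:260,225:325]]),(800,400),interpolation=cv2.INTER_CUBIC))
```

```text
23.73 tcp [ 0.49171 -0.24459  0.20108] yaw 0.6892 tz [-0.0017  0.0012] F [ 0.35  0.3  -0.76] T [0.012 0.021 0.035] grip 0.0 tau6 0.0 j6 -1.297
```

View pics/end.png

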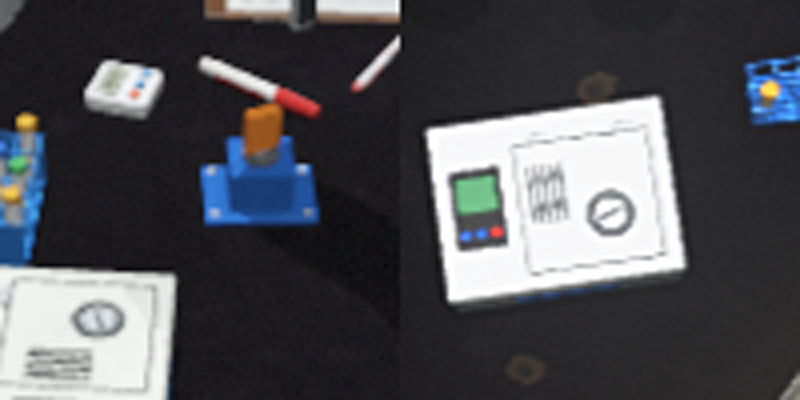

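The picture shows the key upright and home in its stand at (262,130), the stud turned at (98,318) and (610,213), and the bystanders in place.

```bash
python3 -c "
from workcell import job
print(job.hand_in())"
```

```text
the job is handed in; nothing more can be done
None
```

I've handed the job in: the stud was turned about 1.28 rad clockwise to its stop (felt at about 0.19 N m) and let rise, and the key is back upright and home in its stand. That the stud is in its catch is inferred from contact force and TCP height as it rose, not measured directly, and the hand-in call returned no verdict.

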